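# Sanitise the tall dish brush

## Robot

A 6-joint arm with a two-finger parallel gripper is mounted at the origin on the work surface. World frame = base frame: x ahead of the robot, y to its left, z up, the work surface at z = 0. Lengths are in mm, angles in degrees, forces in N, time in s.
With the tool pointing down it reaches from about 350 to 850 mm from the base axis. Payload 8.1 kg.
Tool frame: the origin (TCP) lies on the centre line of the jaws, within the pads' length; the fingertips stand 19 mm ahead of it and the grasp point (between the pads) is the TCP; y points along the fingers, z is the direction in which the jaws open and shut, and the axes are right-handed (so a half turn about y gives the same grasp; the last joint's range is limited). The gripper opens to 85 mm and grips with 20 to 120 N. Pads are 22 mm wide; open, the fingers measure 114 mm over their backs; the gripper's body (76 mm by 85 mm) begins 54 mm behind the grasp point. The pads swing forward as they close: fully open they stand 13 mm farther back than shut.
Start: joints at [-73.82, 7.471, 85.268, -0, 87.261, -4.893], TCP at [215.758, -559.869, 221.292] pointing down, gripper open.
Joint ranges: [-169.43, 169.43], [-51.17, 129.36], [1.28, 143.12], [-76.62, 256.62], [0, 156.53], [-152.29, 152.29]. Speed limits (degrees/s): [136.94, 136.94, 159.86, 180, 180, 180].

## Interface

Orientations are given as [roll, pitch, yaw] about the fixed x, y, z axes, in that order (R = Rz(yaw) Ry(pitch) Rx(roll)).
In Python, from bench import * gives the robot as it stands.
- The arm moves only by the shell command python3 -m crank 'ROWS' [FORCE]. ROWS is JSON, a list of rows, each a list of 7 numbers: the shift along the tool's x, y, z in mm, then the turn, a rotation vector about the tool's x, y, z in rad, then the closure, from 0 (fully open) to 1 (shut). A call has 1 to 12 rows; each row is the pose to reach, as a shift and turn from the pose commanded when the call began, along the tool's axes at that moment; what a row does not reach only later rows make up. A row lasts 1/8 s, in which the tool goes at most 62.5 mm and 10.7 degrees, less where a joint would pass 70% of its speed; a pose out of reach is approached as far as the arm can. A call with a gripper value outside its range is refused whole. The fingers move at their own pace and stop on an object; FORCE is the grip in N (left out, the last holds). Time passes only in rows, so rows that repeat a pose let the fingers close. It gives the time, the measured TCP pose, the force and the opening at its end, in the units of the state.
- sense(): the state, without advancing time (a new reading comes with each control period).
- snapshot(name): name is "scene" or "top" or "wrist"; returns (picture, depth): 400x640x3 uint8, red, green, blue; 400x640 float32, mm along the optical axis (not along the pixel's ray), 0 where there is no reading.
- camera_model(name): a dict with "K" (3x3 intrinsics, pixels), "R" (3x3) and "t" (3): a world point X has camera coordinates R X + t; the wrist camera has in their place "hand_eye" (4x4, takes a point from camera to tool coordinates, whose origin is the TCP and whose axes are the tool frame's). Camera axes: x right, y down, z forward; pixel columns grow to the right and rows downward; lengths in mm; the calibration is good to about 2 mm. A picture is of the moment at which its call begins: read the wrist's pose just before it. camera_model takes no time and is no camera call.
- hand_in(): hands the job in, once; it reports no verdict.
The state is a dict: "time": time; "joint_pos": joint angles; "qd": joint speeds; "joint_efforts": joint torques, N m; "tool_pos": TCP position; "tcp_rot": TCP orientation; "ft_force": force on the tool from outside, world axes, zero at the start; "wrist_torque": the same for the moment, N m; "finger_gap": finger opening in mm.
Only numpy, scipy, OpenCV 4.12 (cv2) and the standard library are available. Lean on these libraries where they do the work, as an engineer would, in place of code of your own. Each camera call takes 0.05 s, during which the arm holds its last target.

## Task

The tall-handled dish brush needs sanitising before it is put away to dry. Pick it up by its handle, dip its bristles all the way down inside the small steel pot and lift it out again, then lower it onto the flat white drip tray and leave it standing upright there. Do not tip the pot over or shove it away from its place.

Things in the scene. Friction and masses are not known exactly. Their poses are not given: they have to be found in the camera images.
- brush: The tall dish brush, standing upright on its bristles on the work surface, 160 mm high in all, round about its axis. From the bottom: white bristles 56 mm across and 30 mm long, a wooden collar 54 mm across up to 56 mm height, then a straight round wooden handle 26 mm across from 56 mm to 160 mm height. Origin: centre of the bristles' underside; z runs up the handle. About 0.13 kg. (A squat brush with a wide head, only 76 mm high, stands about too: it is not the one.)
- pot: The small round open pot of dark steel, straight-sided, without handles, 60 mm high, 110 mm across outside (114 at the rim) and about 104 mm inside at mid-height, walls 3 mm, base 5 mm thick. Stands loose on the work surface, about 0.6 kg. Origin: centre of its underside; z up, its mouth is at 60 mm height. (A white mug, a white bowl and a large saucepan with handles also stand about.)
- tray: The flat rectangular drip tray of white plastic, lying loose on the work surface: 120 mm (its x) by 150 mm (its y), a rim 15 mm high and 5 mm thick all round, floor 5 mm thick, empty. About 0.6 kg. Origin: centre of its underside; z up.

How it is judged (in metres and radians):
On the way, in this order (a step that is already met when the one before it is completed fails the run):
1. the held brush is dipped upright into the pot, its underside at least 23 mm below the rim (contact force between the fingers and brush above 1 N and horizontal distance between brush and pot below 0.035 m and z of brush in the frame of pot below 0.037 m and angle between brush's own z axis and vertical below 0.35 rad), for 0.1 s.
2. the brush, still held, is lifted out of the pot (contact force between the fingers and brush above 1 N and z of brush in the frame of pot above 0.062 m), for 0.05 s.
3. the brush, still held, is lowered upright to within 15 mm of the tray's floor (contact force between the fingers and brush above 1 N and x of brush in the frame of tray between -0.04 and 0.04 m and y of brush in the frame of tray between -0.055 and 0.055 m and z of brush in the frame of tray below 0.02 m and angle between brush's own z axis and vertical below 0.35 rad).
At the end, for the whole second after the job is handed in: The brush stands at rest and upright (within 10 degrees) on its bristles on the tray's floor, inside the rim, released; the pot is upright and at rest within 40 mm of where it began (x of brush in the frame of tray between -0.04 and 0.04 m and y of brush in the frame of tray between -0.055 and 0.055 m and z of brush in the frame of tray between 0 and 0.012 m and angle between each of brush, pot's own z axis and vertical below 0.17 rad and linear speed of each of brush, pot below 0.02 m/s and distance of pot from where it was at the start of the episode below 0.04 m); the robot touches nothing.
It fails at once if the pot is tipped by more than 30 degrees (angle between pot's own z axis and vertical above 0.52 rad).
It fails at once if the pot is shoved more than 40 mm from its place (distance of pot from where it was at the start of the episode above 0.04 m).
It also fails if it takes over 43 s, if anything falls off the work surface, if the arm or the gripper's body presses on something with over 40 N, if the wrist force passes 120 N, or if a joint passes its speed limit or range.

## Working session

There is one attempt and no reset: what is moved stays moved. The work goes in short steps, Python scripts to look and compute and a shell command to move; the robot and the scene stay as the last step left them, time stands still between calls to the robot, and variables do not carry over. Pictures are saved under pics/ and viewed, and the job is handed in when it is done.

```bash
mkdir -p pics; ls; python3 - <<'E'
from bench import *
import cv2, numpy as np
print(sense())
for n in ("scene","top"):
    p,d=snapshot(n); np.save(f"pics/{n}_d0.npy",d); np.save(f"pics/{n}_p0.npy",p)
    cv2.imwrite(f"pics/{n}0.png",p[:,:,::-1]); print(n,camera_model(n))
E
```

```text
pics
{'time': 0.0, 'joint_pos': array([-7.38162380e+01,  7.51305946e+00,  8.53307118e+01,  1.34669678e-03,
        8.72618541e+01, -4.89449785e+00]), 'qd': array([-0.1620628 , -0.07787263, -0.07965597, -0.04529835,  0.03300333,
       -0.00429135]), 'joint_efforts': array([-1.04283235e-04, -5.69402969e+01, -5.00548446e+01, -1.68177021e-04,
        1.51888799e-02,  4.97166434e-05]), 'tool_pos': array([ 215.63941384, -559.29248672,  220.25208248]), 'tcp_rot': array([-9.01051254e+01,  1.03522155e-02, -1.58921815e+02]), 'ft_force': array([-0.6212648 , -0.06440012,  0.10243311]), 'wrist_torque': array([0.00282377, 0.03071709, 0.02883651]), 'finger_gap': 85.30565578927573}
scene {'K': array([[506.59484699,   0.        , 317.81161627],
       [  0.        , 506.59484699, 187.95932336],
       [  0.        ,   0.        ,   1.        ]]), 'R': array([[ 0.41760199,  0.90852559, -0.01377776],
       [ 0.62161697, -0.29671883, -0.72494846],
       [-0.66272235,  0.29417543, -0.6886653 ]]), 't': array([-205.39179392, -280.10586516, 1425.04635884])}
top {'K': array([[365.75679566,   0.        , 319.91189455],
       [  0.        , 365.75679566, 202.85008576],
       [  0.        ,   0.        ,   1.        ]]), 'R': array([[-0.00847292, -0.99980092, -0.01806455],
       [-0.98593069,  0.01136856, -0.16676761],
       [ 0.16693978,  0.01639738, -0.98583073]]), 't': array([  2.35352754, 497.29465829, 812.66912581])}
```

View pics/scene0.png

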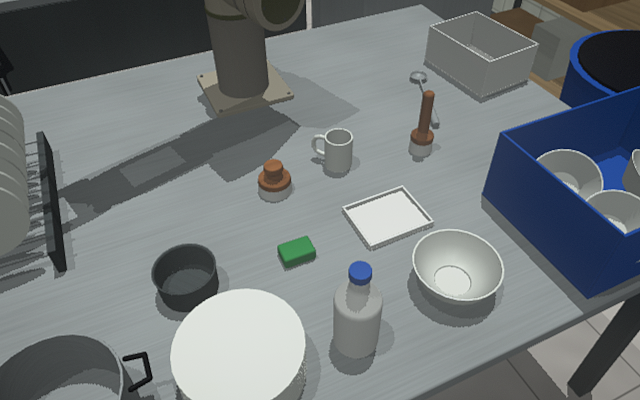

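View pics/top0.png

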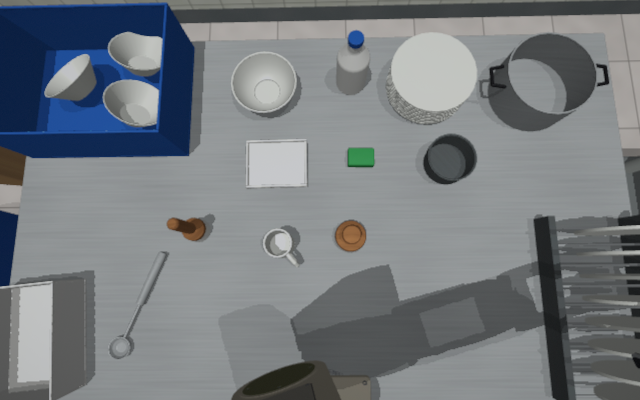

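Scene view: the tall brush is at about (421,130), the small dark pot at (186,277) and the tray at (388,216). In the top view they are at (187,228), (450,158) and (277,163). The decoys are the squat brush, mug, bowl and saucepan. Next I measure their positions from depth.

```bash
cat > h.py <<'E'
import numpy as np, cv2
from bench import *
def cloud(n,d,box=None):
    m=camera_model(n);K,R,t=m["K"],m["R"],m["t"]
    v,u=np.mgrid[0:400,0:640].astype(float)
    c=np.stack([(u-K[0,2])/K[0,0]*d,(v-K[1,2])/K[1,1]*d,d],-1)
    return (c-t)@R   # R^T(c-t)
def circ(xy,it=500,r=None,tol=1.5):
    # kasa LSQ
    A=np.c_[2*xy,np.ones(len(xy))];s=np.linalg.lstsq(A,(xy**2).sum(1),rcond=None)[0]
    return s[:2],np.sqrt(s[2]+s[:2]@s[:2])
E
python3 - <<'E'
from h import *
from scipy.optimize import least_squares
def fitr(xy,r):
    f=lambda c:np.hypot(*(xy-c).T)-r
    s=least_squares(f,xy.mean(0),loss='soft_l1');return s.x.round(1),np.std(f(s.x)).round(2)
for n,bx in (("scene",dict(brush=(405,80,440,162),pot=(145,238,225,315),tray=(335,180,440,255))),("top",dict(brush=(162,212,212,246),pot=(418,130,482,188),tray=(240,134,313,193)))):
    d=np.load(f"pics/{n}_d0.npy");P=cloud(n,d)
    for k,(a,b,c,e) in bx.items():
        q=P[b:e,a:c].reshape(-1,3);dd=d[b:e,a:c].ravel();q=q[dd>0]
        print(n,k,"table z",np.percentile(q[:,2],[2,50,99.5]).round(1))
        if k=="brush":
            for lo,hi,r in ((5,26,28),(33,52,27),(65,105,13),(105,150,13)):
                s=q[(q[:,2]>lo)&(q[:,2]<hi)]
                if len(s)>8: print(lo,hi,len(s),fitr(s[:,:2],r))
            s=q[q[:,2]>155];print("top",len(s),s.mean(0).round(1))
        if k=="pot":
            s=q[(q[:,2]>56)];print("rim",len(s),s.mean(0).round(1),fitr(s[:,:2],55.5),circ(s[:,:2]), s[:,2].max())
        if k=="tray":
            s=q[(q[:,2]>11)&(q[:,2]<22)].astype(np.float32);print("rim",len(s),cv2.minAreaRect(s[:,:2]),(s.max(0)+s.min(0))/2)
            s=q[(q[:,2]>3)&(q[:,2]<22)].astype(np.float32);print("all",len(s),cv2.minAreaRect(s[:,:2]))
E
```

```text
scene brush table z [ -1.1   3.5 161.5]
5 26 370 (array([402. , 335.8]), np.float64(52.55))
33 52 216 (array([436.8, 295.5]), np.float64(3.23))
65 105 161 (array([437.8, 294.3]), np.float64(1.39))
105 150 198 (array([438.3, 294.3]), np.float64(1.44))
top 71 [442.3 291.3 159.5]
scene pot table z [-0.7  8.2 90.3]
rim 1050 [ 655.4 -299.8   74.6] (array([ 656.2, -299. ]), np.float64(25.59)) (array([ 637.47629187, -301.53064665]), np.float64(77.0112054661384)) 92.29577303857488
scene tray table z [-1.   4.  61.2]Traceback (most recent call last):
  File "<stdin>", line 19, in <module>
cv2.error: OpenCV(4.12.0) /io/opencv/modules/imgproc/src/convhull.cpp:143: error: (-215:Assertion failed) total >= 0 && (depth == CV_32F || depth == CV_32S) in function 'convexHull'
```

```bash
python3 - <<'E'
from h import *
from scipy.optimize import least_squares
def fitr(xy,r):
    f=lambda c:np.hypot(*(xy-c).T)-r
    s=least_squares(f,xy.mean(0),loss='soft_l1');return s.x.round(1),np.std(f(s.x)).round(2)
for n,bx in (("scene",dict(brush=(405,80,440,162),pot=(145,238,225,315),tray=(335,180,440,255))),("top",dict(brush=(162,212,212,246),pot=(418,130,482,188),tray=(240,134,313,193)))):
    d=np.load(f"pics/{n}_d0.npy");P=cloud(n,d)
    for k,(a,b,c,e) in bx.items():
        q=P[b:e,a:c].reshape(-1,3);dd=d[b:e,a:c].ravel();q=q[dd>0]
        if k=="brush":
            for lo,hi,r in ((5,26,28),(33,52,27),(65,105,13),(105,150,13)):
                s=q[(q[:,2]>lo)&(q[:,2]<hi)&(np.hypot(*(q[:,:2]-[437,295]).T)<45)]
                if len(s)>8: print(n,lo,hi,len(s),fitr(s[:,:2],r))
            s=q[q[:,2]>155];print("top",len(s),s.mean(0).round(1))
        if k=="pot":
            s=q[(q[:,2]>56)&(q[:,2]<64)];s=s[np.hypot(*(s[:,:2]-np.median(s[:,:2],0)).T)<110]
            for _ in range(4):
                c_,_e=fitr(s[:,:2],55.5); s=s[np.hypot(*(s[:,:2]-c_).T)<64]
            print(n,"rim",len(s),fitr(s[:,:2],55.5),circ(s[:,:2]))
        if k=="tray":
            for lo in (11,3):
                m=(P[...,2]>lo)&(P[...,2]<20)&(d>0);mm=np.zeros_like(m);mm[b:e,a:c]=m[b:e,a:c]
                nn,l,st,ce=cv2.connectedComponentsWithStats(mm.astype(np.uint8));i=1+st[1:,4].argmax()
                s=P[l==i].astype(np.float32);s=np.ascontiguousarray(s[:,:2]).astype(np.float32)
                print(n,"tray",lo,len(s),cv2.minAreaRect(s))
    if n=="top":
        for nm,X in (("brushtop",(438,294,160)),("pot",(655,-300,60))):
            m=camera_model(n);x=m["K"]@(m["R"]@np.array(X)+m["t"]);print(nm,x[:2]/x[2])
E
```

```text
scene 5 26 180 (array([437.2, 295.1]), np.float64(2.61))
scene 33 52 216 (array([436.8, 295.5]), np.float64(3.23))
scene 65 105 161 (array([437.8, 294.3]), np.float64(1.39))
scene 105 150 198 (array([438.3, 294.3]), np.float64(1.44))
top 71 [442.3 291.3 159.5]
scene rim 504 (array([ 600. , -309.9]), np.float64(1.51)) (array([ 599.68365799, -310.04741674]), np.float64(54.15548416832383))
scene tray 11 689 ((602.9896240234375, 105.25102996826172), (124.0444564819336, 152.2934112548828), 0.9213438630104065)
scene tray 3 3469 ((594.4575805664062, 111.73570251464844), (146.11293029785156, 174.147705078125), 4.126590251922607)
top 5 26 84 (array([441.2, 296.3]), np.float64(0.73))
top 33 52 234 (array([442. , 298.1]), np.float64(3.78))
top 65 105 76 (array([440.8, 294.8]), np.float64(0.5))
top 105 150 107 (array([440.6, 295. ]), np.float64(0.38))
top 111 [440.  293.4 158.6]
top rim 309 (array([ 600.1, -308.7]), np.float64(1.5)) (array([ 600.33586091, -309.11259571]), np.float64(54.11685785931568))
top tray 11 445 ((604.6348266601562, 106.16429138183594), (150.17897033691406, 120.39550018310547), 89.79874420166016)
top tray 3 2728 ((606.9586791992188, 105.41368103027344), (127.28591918945312, 152.4651641845703), 0.33344441652297974)
brushtop [171.09448991 223.86919706]
pot [445.95684746 133.82656629]
```

Tall brush at about (439.5, 294.5), pot at (600, -309), tray at (604, 106) with yaw about 0. The two cameras agree to within about 3 mm. I'll check obstacle heights along the route, then lift and turn so the tool axes line up with the world.

```bash
python3 - <<'E'
from h import *
from scipy.spatial.transform import Rotation as Ro
for n in ("scene","top"):
    d=np.load(f"pics/{n}_d0.npy");P=cloud(n,d)[d>0]
    P=P[(P[:,2]>40)&(P[:,2]<600)]
    for xa in range(200,900,100):
        print(n,xa,[int(s[:,2].max()) if len(s:=P[(P[:,0]>=xa)&(P[:,0]<xa+100)&(P[:,1]>=y)&(P[:,1]<y+100)])>3 else 0 for y in range(-700,500,100)])
s=sense();R=Ro.from_euler('xyz',s["tcp_rot"],degrees=True).as_matrix();print(R.round(3))
print(R.T@np.array([500-215.6,-350+559.3,80]))
E
```

```text
scene 200 [0, 319, 337, 0, 0, 0, 336, 332, 0, 0, 0, 0]
scene 300 [0, 197, 0, 0, 0, 0, 0, 84, 82, 0, 0, 0]
scene 400 [73, 197, 0, 0, 0, 43, 78, 84, 82, 162, 162, 0]
scene 500 [0, 0, 0, 64, 64, 0, 0, 0, 0, 0, 0, 0]
scene 600 [0, 113, 113, 64, 89, 0, 0, 0, 0, 0, 174, 173]
scene 700 [76, 111, 113, 100, 92, 134, 137, 63, 64, 63, 172, 127]
scene 800 [0, 0, 112, 101, 91, 150, 193, 63, 63, 63, 172, 123]
top 200 [166, 268, 0, 0, 0, 0, 472, 450, 0, 0, 0, 0]
top 300 [153, 217, 0, 0, 0, 0, 43, 83, 82, 0, 0, 0]
top 400 [174, 220, 0, 0, 0, 42, 80, 81, 82, 162, 161, 0]
top 500 [0, 0, 0, 64, 63, 0, 0, 0, 0, 0, 0, 0]
top 600 [0, 114, 113, 63, 88, 0, 0, 0, 0, 0, 172, 171]
top 700 [113, 113, 113, 99, 93, 129, 143, 65, 62, 63, 172, 127]
top 800 [113, 113, 113, 96, 93, 145, 194, 64, 63, 62, 173, 122]
[[-0.933 -0.     0.36 ]
 [-0.36   0.002 -0.933]
 [-0.    -1.    -0.002]]
[-340.64759872  -79.78865263  -93.1817278 ]
```

```bash
python3 -m crank '[[0,-60,0,0,0,0,0],[0,-90,0,0,0,0,0],[-60,-90,-17,0,-0.18,0,0],[-120,-90,-33,0,-0.36,0,0],[-180,-90,-50,0,-0.54,0,0],[-235,-90,-65,0,-0.72,0,0],[-290,-90,-80,0,-0.90,0,0],[-341,-90,-93,0,-1.08,0,0],[-341,-90,-93,0,-1.203,0,0],[-341,-90,-93,0,-1.203,0,0]]'
```

```text
time: 1.35
tool_pos: [500.8, -349.8, 310.6]
tcp_rot: [-90.1, 0.0, -90.0]
ft_force: [-0.8, -0.8, -0.0]
finger_gap: 85.3
```

```bash
python3 -m crank '[[-60,0,-6,0,0,0,0],[-120,0,-12,0,0,0,0],[-180,0,-18,0,0,0,0],[-240,0,-23,0,0,0,0],[-300,0,-29,0,0,0,0],[-360,0,-34,0,0,0,0],[-420,0,-40,0,0,0,0],[-480,0,-46,0,0,0,0],[-540,0,-52,0,0,0,0],[-600,0,-57,0,0,0,0],[-644,0,-61,0,0,0,0],[-644,0,-61,0,0,0,0]]'
python3 - <<'E'
from h import *
s=sense();print(s["tool_pos"],s["tcp_rot"],camera_model("wrist"))
p,d=snapshot("wrist");np.save("pics/w1_d.npy",d);cv2.imwrite("pics/w1.png",p[:,:,::-1])
E
```

```text
time: 2.85
tool_pos: [438.8, 295.4, 310.7]
tcp_rot: [-90.1, 0.0, -90.0]
ft_force: [-0.8, -0.0, -0.0]
finger_gap: 85.6
[438.78363231 295.35856549 310.69622849] [-9.00623602e+01  2.31596617e-03 -9.00287210e+01] {'K': array([[287.95204215,   0.        , 314.35469191],
       [  0.        , 287.95204215, 197.88208187],
       [  0.        ,   0.        ,   1.        ]]), 'hand_eye': array([[-5.60608352e-04,  9.58288331e-01,  2.85802660e-01,
        -7.42611304e+01],
       [-1.02241702e-03, -2.85803104e-01,  9.58287817e-01,
        -1.53440659e+02],
       [ 9.99999320e-01,  2.45014650e-04,  1.13999391e-03,
        -2.07310599e-01],
       [ 0.00000000e+00,  0.00000000e+00,  0.00000000e+00,
         1.00000000e+00]])}
```

View pics/w1.png

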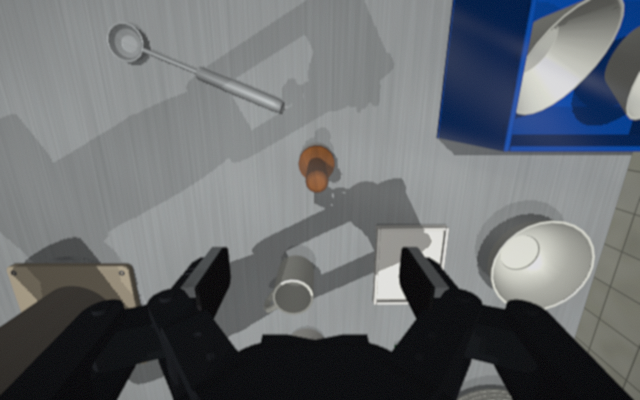

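The brush handle top is at about (316,180), midway between the fingers at (215,285) and (415,285). I'll check its position from wrist depth.

```bash
python3 - <<'E'
from h import *
from scipy.spatial.transform import Rotation as Ro
s=sense();d=np.load("pics/w1_d.npy");m=camera_model("wrist");K=m["K"];H=m["hand_eye"]
v,u=np.mgrid[0:400,0:640].astype(float)
c=np.stack([(u-K[0,2])/K[0,0]*d,(v-K[1,2])/K[1,1]*d,d],-1)
R=Ro.from_euler('xyz',s["tcp_rot"],degrees=True).as_matrix()
P=(c@H[:3,:3].T+H[:3,3])@R.T+s["tool_pos"]
q=P[140:200,290:345].reshape(-1,3)
for lo,hi in((65,150),(155,170)):
    t=q[(q[:,2]>lo)&(q[:,2]<hi)];print(len(t),t.mean(0).round(1),t.min(0).round(1),t.max(0).round(1))
E
```

```text
217 [441.6 306.  112.4] [428.9 296.9  65.6] [454.3 308.7 149.9]
397 [441.6 296.8 159.5] [430.  284.2 155. ] [453.1 308.5 162.6]
```

```bash
python3 -m crank '[[-1,50,2,0,0,0,0],[-1,100,2,0,0,0,0],[-1,140,2,0,0,0,0],[-1,170,2,0,0,0,0],[-1,188,2,0,0,0,0],[-1,188,2,0,0,0,0]]' 
python3 -m crank '[[0,0,0,0,0,0,1],[0,0,0,0,0,0,1],[0,0,0,0,0,0,1],[0,0,0,0,0,0,1],[0,0,0,0,0,0,1],[0,0,0,0,0,0,1]]' 50
```

```text
time: 3.65
tool_pos: [441.1, 293.1, 122.3]
tcp_rot: [-90.1, -0.1, -90.1]
ft_force: [-0.3, 0.8, 0.7]
finger_gap: 85.2
time: 4.4
tool_pos: [442.0, 295.0, 124.4]
tcp_rot: [-89.9, 0.0, -90.0]
ft_force: [-1.0, -1.4, 5.5]
finger_gap: 23.8
```

```bash
python3 -m crank '[[0,-20,0,0,0,0,1],[0,-50,0,0,0,0,1],[0,-100,0,0,0,0,1],[0,-160,0,0,0,0,1],[0,-175,0,0,0,0,1],[0,-175,0,0,0,0,1]]' 
python3 - <<'E'
from h import *
s=sense();print(s["tool_pos"],s["ft_force"],s["finger_gap"])
for n in("wrist","scene"):
    p,d=snapshot(n);np.save(f"pics/{n}2_d.npy",d);cv2.imwrite(f"pics/{n}2.png",p[:,:,::-1])
E
```

```text
time: 5.15
tool_pos: [442.0, 294.8, 299.1]
tcp_rot: [-89.9, 0.1, -90.0]
ft_force: [-0.0, -0.2, -1.1]
finger_gap: 24.4
[441.98626021 294.83476394 299.11302834] [-0.03287364 -0.15993698 -1.07597218] 24.35195454304102
```

View pics/scene2.png

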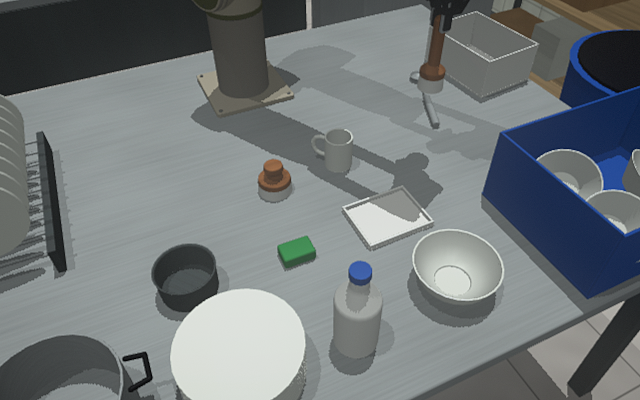

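View pics/wrist2.png

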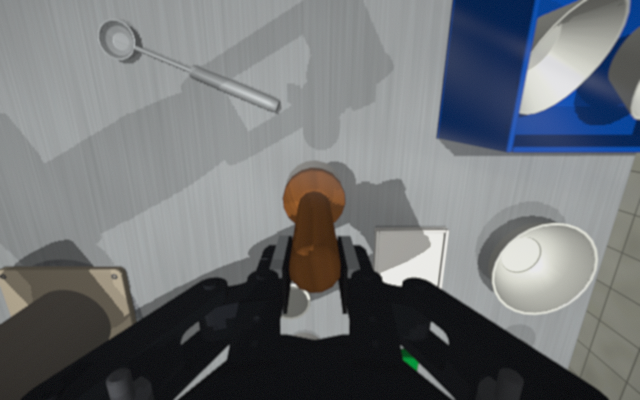

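The brush is held upright between the fingers. In the scene view the handle is at (437,40) and the bristles at (430,87). I'll measure its tilt and hanging offset from depth.

```bash
cat >> h.py <<'E'
from scipy.optimize import least_squares
def fitr(xy,r):
    f=lambda c:np.hypot(*(xy-c).T)-r
    s=least_squares(f,xy.mean(0),loss='soft_l1');return s.x.round(1),np.std(f(s.x)).round(2)
def held(n,d,tp):
    P=cloud(n,d);q=P[(d>0)&(np.hypot(P[...,0]-tp[0],P[...,1]-tp[1])<45)&(P[...,2]>60)]
    q=q[(q[:,2]>tp[2]-150)&(q[:,2]<tp[2]-18)]
    z0=q[:,2].min()
    print(n,"zmin",np.percentile(q[:,2],[0,0.5,1,2]).round(1),len(q))
    for lo,hi,r in((2,28,28),(32,52,27),(60,80,13),(80,100,13)):
        s=q[(q[:,2]>z0+lo)&(q[:,2]<z0+hi)]
        if len(s)>8:print(lo,hi,len(s),fitr(s[:,:2],r))
E
python3 - <<'E'
from h import *
tp=sense()["tool_pos"]
held("scene",np.load("pics/scene2_d.npy"),tp)
p,d=snapshot("top");cv2.imwrite("pics/top2.png",p[:,:,::-1]);held("top",d,tp)
E
```

```text
scene zmin [173.4 174.7 175.5 176.5] 961
2 28 288 (array([436.6, 294.3]), np.float64(1.62))
32 52 282 (array([436.4, 294.8]), np.float64(3.12))
60 80 106 (array([438.1, 293.7]), np.float64(1.58))
80 100 114 (array([438.2, 293.6]), np.float64(1.37))
top zmin [170.3 172.2 172.9 174.1] 895
2 28 187 (array([439.6, 295.1]), np.float64(0.76))
32 52 349 (array([440.2, 296.2]), np.float64(3.17))
60 80 72 (array([439.6, 294.1]), np.float64(0.51))
80 100 82 (array([439.8, 294.2]), np.float64(0.41))
```

```bash
python3 -m crank '[[40,0,11,0,0,0,1],[100,0,27,0,0,0,1],[160,0,43,0,0,0,1],[220,0,58,0,0,0,1],[280,0,74,0,0,0,1],[340,0,90,0,0,0,1],[400,0,106,0,0,0,1],[460,0,122,0,0,0,1],[520,0,138,0,0,0,1],[570,0,151,0,0,0,1],[604,0,160,0,0,0,1],[604,0,160,0,0,0,1]]'
python3 - <<'E'
from h import *
tp=sense()["tool_pos"];print(tp)
for n in("top","scene"):
    p,d=snapshot(n);cv2.imwrite(f"pics/{n}3.png",p[:,:,::-1]);held(n,d,tp)
    P=cloud(n,d);q=P[(d>0)&(np.hypot(P[...,0]-600,P[...,1]+309)<64)&(P[...,2]>56)&(P[...,2]<64)];print("pot",len(q),circ(q[:,:2]),fitr(q[:,:2],55.5))
E
```

```text
time: 6.8
tool_pos: [600.3, -311.7, 294.1]
tcp_rot: [-90.3, 0.1, -90.2]
ft_force: [0.5, 0.3, -2.5]
finger_gap: 24.0
[ 600.28660327 -311.68196764  294.11346498]
top zmin [168.4 170.  171.3 172.5] 900
2 28 198 (array([ 600. , -312.7]), np.float64(0.82))
32 52 301 (array([ 600.4, -313.5]), np.float64(2.88))
60 80 85 (array([ 599.8, -311.9]), np.float64(0.44))
80 100 87 (array([ 600. , -311.9]), np.float64(0.47))
pot 231 (array([ 600.34332654, -309.18021894]), np.float64(54.137858849216464)) (array([ 600.6, -309.5]), np.float64(1.41))
scene zmin [170.2 171.4 172.  173.3] 1620
2 28 435 (array([ 596.1, -310.1]), np.float64(0.99))
32 52 510 (array([ 596. , -310.3]), np.float64(2.9))
60 80 177 (array([ 597.9, -310.4]), np.float64(0.85))
80 100 173 (array([ 598. , -310.3]), np.float64(0.86))
pot 516 (array([ 599.65819405, -310.07422954]), np.float64(54.13915480808473)) (array([ 600., -310.]), np.float64(1.59))
```

View pics/scene3.png

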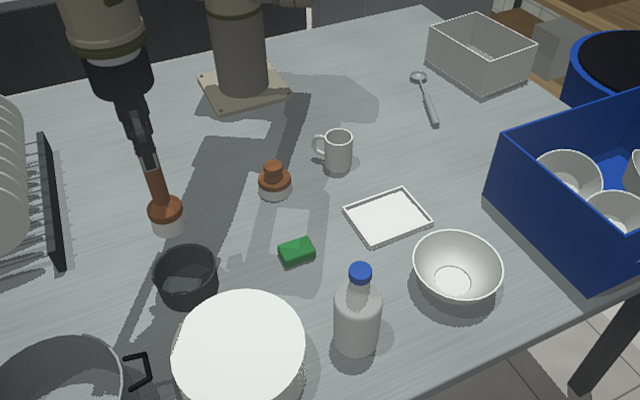

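The brush hangs over the pot's mouth: bristles at (167,225), pot at (186,275), centres within about 4 mm. Dipping now.

```bash
python3 -m crank '[[0,40,1,0,0,0,1],[0,80,1,0,0,0,1],[0,110,1,0,0,0,1],[0,135,1,0,0,0,1],[0,155,1,0,0,0,1],[0,155,1,0,0,0,1],[0,155,1,0,0,0,1],[0,155,1,0,0,0,1]]'
python3 - <<'E'
from h import *
tp=sense()["tool_pos"];print(tp)
for n in("scene",):
    p,d=snapshot(n);cv2.imwrite(f"pics/{n}4.png",p[100:350,50:350,::-1])
E
```

```text
time: 7.9
tool_pos: [603.4, -309.9, 145.1]
tcp_rot: [-89.9, -0.1, -90.0]
ft_force: [0.4, 0.0, -0.4]
finger_gap: 24.3
[ 603.37676598 -309.92855258  145.14396489]
```

View pics/scene4.png

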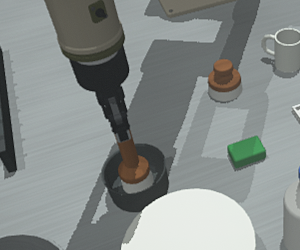

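The collar sits down in the pot at crop pixel (133,170), with the underside at about 20 mm (TCP 145 minus 124.5). Next I lift out and carry it to above the tray.

```bash
python3 -m crank '[[0,-25,0,0,0,0,1],[0,-75,0,0,0,0,1],[0,-125,0,0,0,0,1],[0,-150,0,0,0,0,1],[0,-150,0,0,0,0,1]]'
python3 -m crank '[[-40,0,0,0,0,0,1],[-100,0,0,0,0,0,1],[-160,0,1,0,0,0,1],[-220,0,1,0,0,0,1],[-280,0,1,0,0,0,1],[-340,0,1,0,0,0,1],[-390,0,1,0,0,0,1],[-416,0,1,0,0,0,1],[-416,0,1,0,0,0,1],[-416,0,1,0,0,0,1]]'
python3 - <<'E'
from h import *
tp=sense()["tool_pos"];print(tp)
for n in("top","scene"):
    p,d=snapshot(n);cv2.imwrite(f"pics/{n}5.png",p[:,:,::-1]);held(n,d,tp)
    P=cloud(n,d);q=P[(d>0)&(np.hypot(P[...,0]-600,P[...,1]+309)<64)&(P[...,2]>56)&(P[...,2]<64)];print("pot",len(q),circ(q[:,:2]),fitr(q[:,:2],55.5))
E
```

```text
time: 8.57
tool_pos: [603.9, -310.4, 297.5]
tcp_rot: [-89.7, -0.2, -90.0]
ft_force: [-0.0, -0.0, -1.3]
finger_gap: 23.6
time: 9.82
tool_pos: [603.1, 105.9, 291.9]
tcp_rot: [-90.1, -0.0, -90.0]
ft_force: [0.5, -0.3, -1.0]
finger_gap: 23.9
[603.08789691 105.88909167 291.86121842]
top zmin [166.4 167.5 167.8 168.7] 200
2 28 67 (array([602., 107.]), np.float64(0.62))
32 52 109 (array([600.2, 109.2]), np.float64(2.38))
pot 302 (array([ 600.46381099, -309.18674698]), np.float64(54.1087415291568)) (array([ 600.2, -308.8]), np.float64(1.47))
scene zmin [168.4 169.3 170.3 171.3] 1229
2 28 352 (array([598.8, 105.7]), np.float64(1.25))
32 52 379 (array([598.8, 106.1]), np.float64(3.02))
60 80 138 (array([600.4, 105.2]), np.float64(0.97))
80 100 139 (array([600.6, 105.1]), np.float64(0.94))
pot 512 (array([ 599.63990263, -310.04718476]), np.float64(54.09359798702325)) (array([ 600. , -309.9]), np.float64(1.57))
```

View pics/scene5.png

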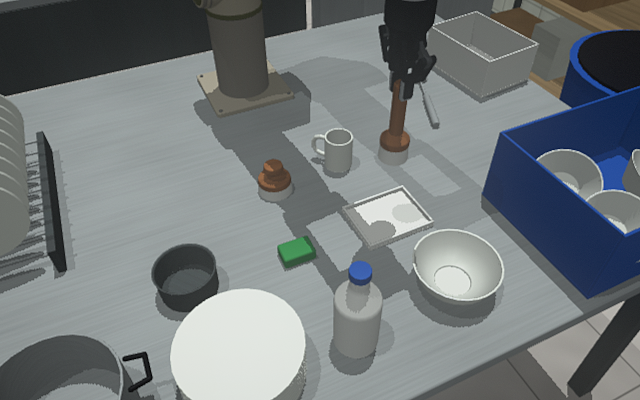

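The brush hangs upright above the tray with centres within about 4 mm, and the pot has not moved. Lowering now, slowly near the floor.

```bash
python3 -m crank '[[0,40,0,0,0,0,1],[0,90,0,0,0,0,1],[0,125,0,0,0,0,1],[0,145,0,0,0,0,1],[0,152,0,0,0,0,1],[0,155,0,0,0,0,1],[0,155,0,0,0,0,1],[0,155,0,0,0,0,1]]'; python3 -m crank '[[0,2,0,0,0,0,1],[0,4,0,0,0,0,1],[0,5,0,0,0,0,1],[0,6,0,0,0,0,1],[0,6,0,0,0,0,1]]'
```

```text
time: 10.92
tool_pos: [604.3, 106.6, 139.7]
tcp_rot: [-89.9, 0.0, -90.0]
ft_force: [-0.2, 0.4, -0.6]
finger_gap: 24.4
time: 11.55
tool_pos: [603.4, 106.5, 132.2]
tcp_rot: [-90.0, 0.0, -90.0]
ft_force: [-0.8, -0.1, -1.8]
finger_gap: 24.1
```

```bash
python3 -m crank '[[0,1,0,0,0,0,1],[0,2,0,0,0,0,1],[0,2,0,0,0,0,1]]';python3 -m crank '[[0,1,0,0,0,0,1],[0,2,0,0,0,0,1],[0,2,0,0,0,0,1]]'; python3 - <<'E'
from h import *
p,d=snapshot("scene");cv2.imwrite("pics/scene6.png",cv2.resize(p[60:280,300:500,::-1],None,fx=2.5,fy=2.5))
tp=sense()["tool_pos"];P=cloud("scene",d);q=P[(d>0)&(np.hypot(P[...,0]-tp[0],P[...,1]-tp[1])<45)&(P[...,2]>-5)&(P[...,2]<120)]
for lo,hi,r in((10,30,28),(40,54,27),(65,85,13),(85,105,13)):
    s=q[(q[:,2]>lo)&(q[:,2]<hi)];print(lo,len(s),fitr(s[:,:2],r))
E
```

```text
time: 11.92
tool_pos: [603.4, 106.5, 130.2]
tcp_rot: [-90.0, -0.0, -90.0]
ft_force: [0.6, 0.7, -1.4]
finger_gap: 24.1
time: 12.3
tool_pos: [604.0, 106.6, 129.5]
tcp_rot: [-89.9, 0.0, -90.0]
ft_force: [-2.9, 0.4, 4.6]
finger_gap: 24.3
10 202 (array([599.2, 106.7]), np.float64(1.64))
40 197 (array([599.7, 106.5]), np.float64(2.05))
65 95 (array([600.7, 106.2]), np.float64(1.13))
85 97 (array([601. , 106.1]), np.float64(0.88))
```

View pics/scene6.png

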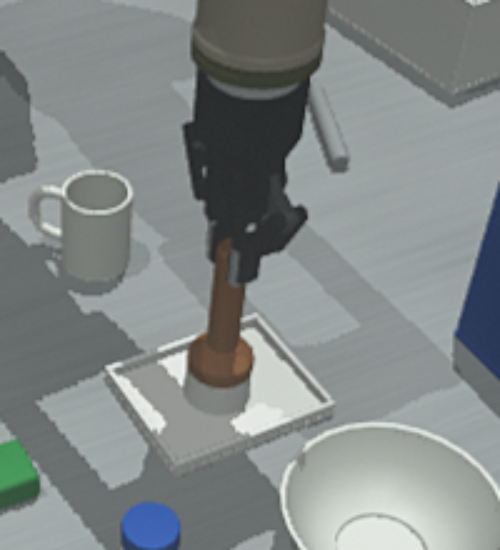

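The bristles stand on the tray floor: contact force went from -1.4 to +4.6 N. In the crop the brush is at (218,380), inside the rim. Releasing.

```bash
python3 -m crank '[[0,0,0,0,0,0,0.6],[0,0,0,0,0,0,0.5],[0,0,0,0,0,0,0.3],[0,0,0,0,0,0,0],[0,0,0,0,0,0,0],[0,0,0,0,0,0,0],[0,0,0,0,0,0,0],[0,0,0,0,0,0,0]]'
```

```text
time: 13.35
tool_pos: [603.5, 106.5, 128.3]
tcp_rot: [-90.0, 0.0, -90.0]
ft_force: [0.8, 0.1, 0.1]
finger_gap: 85.4
```

```bash
python3 -m crank '[[0,-10,0,0,0,0,0],[0,-30,0,0,0,0,0],[0,-70,0,0,0,0,0],[0,-120,0,0,0,0,0],[0,-170,0,0,0,0,0],[0,-200,0,0,0,0,0],[0,-200,0,0,0,0,0],[0,-200,0,0,0,0,0],[0,-200,0,0,0,0,0],[0,-200,0,0,0,0,0]]'; python3 - <<'E'
from h import *
print(sense()["ft_force"].round(1),sense()["time"])
for n in("top","scene"):
    p,d=snapshot(n);cv2.imwrite(f"pics/{n}7.png",p[:,:,::-1])
    P=cloud(n,d);q=P[(d>0)&(np.hypot(P[...,0]-603,P[...,1]-106)<45)&(P[...,2]>-5)&(P[...,2]<180)]
    for lo,hi,r in((10,30,28),(40,54,27),(70,110,13),(110,155,13)):
        s=q[(q[:,2]>lo)&(q[:,2]<hi)]
        if len(s)>8:print(n,lo,len(s),fitr(s[:,:2],r))
    s=q[q[:,2]>158];print("top z",len(s) and np.percentile(s[:,2],[5,50,99]).round(1))
    q=P[(d>0)&(np.hypot(P[...,0]-600,P[...,1]+309)<64)&(P[...,2]>56)&(P[...,2]<64)];print("pot",fitr(q[:,:2],55.5))
    m=((P[...,2]>11)&(P[...,2]<20)&(d>0)&(np.abs(P[...,0]-604)<72)&(np.abs(P[...,1]-106)<88)&(np.hypot(P[...,0]-603,P[...,1]-106)>45))
    print("tray",cv2.minAreaRect(np.ascontiguousarray(P[m][:,:2]).astype(np.float32)))
E
```

```text
time: 14.6
tool_pos: [603.0, 106.5, 326.9]
tcp_rot: [-90.1, -0.0, -90.0]
ft_force: [-0.0, 0.1, 0.4]
finger_gap: 85.6
[-0.   0.1  0.4] 14.6
top 10 59 (array([604.6, 107.2]), np.float64(0.71))
top 40 110 (array([604.4, 109.5]), np.float64(2.32))
top 70 59 (array([603.4, 106.8]), np.float64(0.41))
top 110 73 (array([603.5, 106.7]), np.float64(0.4))
top z [159.1 163.8 166.6]
pot (array([ 600.1, -308.8]), np.float64(1.48))
tray ((604.5572509765625, 76.4285659790039), (90.51312255859375, 120.2086410522461), 89.92523956298828)
scene 10 200 (array([599.7, 106.9]), np.float64(2.05))
scene 40 204 (array([599.8, 106.7]), np.float64(2.24))
scene 70 195 (array([600.7, 106.2]), np.float64(1.04))
scene 110 242 (array([600.8, 106.3]), np.float64(1.06))
top z [158.8 164.6 168. ]
pot (array([ 599.9, -310. ]), np.float64(1.53))
tray ((603.5383911132812, 105.53141784667969), (123.7970962524414, 152.47134399414062), 0.9939740300178528)
```

View pics/scene7.png

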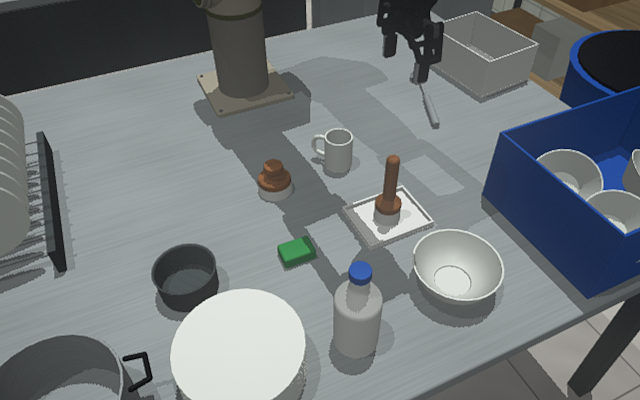

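The brush stands upright on the tray at (390,195), the pot at (186,277) is in place, and the gripper is clear. Handing in.

```bash
python3 -c "
from bench import *
print(hand_in(), sense()['time'])"
```

```text
the job is handed in; nothing more can be done
the job is handed in; nothing more can be done
```

I picked up the tall brush by its handle and dipped it upright into the small pot, with the underside about 20 mm above the pot's underside (about 40 mm below the rim). I then lifted it out, lowered it onto the white tray, released it and drew the gripper clear. The job was handed in at about 15 s of the 43 s allowed, and no verdict was reported.

**Brush:** The last checks put it upright, within 1–4 mm of the tray's centre. Its top is at about 164 mm, which fits standing on the 5 mm tray floor.

**Pot:** It was within about 1 mm of where it began.

**Robot:** The gripper was open about 200 mm above where it let go, with no meaningful force at the wrist.

**Disagreements:** The two cameras differed by 2–5 mm on the brush's x position, slightly over the stated calibration error. The last top-view tray fit was wrong because the brush hid part of the rim. The scene camera put the tray within 1 mm of where it began.

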